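Make up a sauce-jar carrier to weight and lift it off the scale

ROBOT

A 6-joint arm with a two-finger parallel gripper is mounted at the origin on the work surface. World frame = base frame: x ahead of the robot, y to its left, z up, the work surface at z = 0. Lengths are in mm, angles in rad, forces in N, time in s.
With the tool pointing down it reaches from about 350 to 975 mm from the base axis. Payload 7.1 kg.
Tool frame: the origin (TCP) lies on the centre line of the jaws, within the pads' length; the fingertips stand 8 mm ahead of it and the grasp point (between the pads) lies 11 mm behind it; z points along the fingers, x is the direction in which the jaws open and shut, and the axes are right-handed (so a half turn about z gives the same grasp; the last joint's range is limited). The gripper opens to 88 mm and grips with 3 to 60 N. Pads are 20 mm wide; open, the fingers measure 115 mm over their backs; the gripper's body (75 mm by 178 mm) begins 61 mm behind the grasp point.
Start: joints at [1.264, 0.423, 1.63, -0, 1.089, -0.019], TCP at [177.37, 599.287, 230.675] pointing down, gripper open.
Joint ranges: [-3, 3], [-0.9, 2.11], [0.09, 2.58], [-1.31, 4.45], [0.11, 2.69], [-2.54, 2.54]. Speed limits (rad/s): [2.39, 2.39, 3.01, 3.14, 3.14, 3.14].

INTERFACE

Orientations are given as a rotation vector (axis times angle).
In Python, from workcell import ctrl gives the robot as it stands.
- The arm moves only by the shell command python3 -m handwheel 'ROWS'. ROWS is JSON, a list of rows, each a list of 3 entries, a list of its own where there are three numbers: the turn, a rotation vector about the tool's x, y, z in rad, then the shift along the tool's x, y, z in mm, then the opening, from 0 (shut) to 1 (fully open). In form: [[[ax, ay, az], [tx, ty, tz], jaw], ...]. A call has exactly 10 rows; each row shifts and turns the pose as measured when the row begins, along the tool's axes as they then stand; what a row does not reach is not made up. A row lasts 1/12 s, in which the tool goes at most 41.7 mm and 7.16 degrees, less where a joint would pass 70% of its speed; a pose out of reach is approached as far as the arm can. A call with a gripper value outside its range is refused whole. The fingers move at their own pace and stop on an object; the grip force is fixed at half the most. Time passes only in rows, so rows that do not move let the fingers close, or fill a call up. It gives the time, the measured TCP pose, the force and the opening at its end, in the units of the state.
- ctrl.get_obs(): the state, without advancing time (a new reading comes with each control period).
- ctrl.get_image(name): name is "scene" or "top" or "wrist"; returns a dict with "pixels" (384x512x3 uint8, red, green, blue), "camera_matrix" (3x3 intrinsics, pixels), "rvec" (rotation vector, rad) and "tvec" (3), from world to camera coordinates, as OpenCV has them. Camera axes: x right, y down, z forward; pixel columns grow to the right and rows downward; lengths in mm; the calibration is good to about 2 mm. A picture is of the moment at which its call begins. There is no depth.
- ctrl.close_job(): hands the job in, once; it reports no verdict.
Trained networks look in a picture, given as the dict that the camera call returned (one of the last four; its "shot" number tells which), for a name from the list of things; names that differ only in an ending like _2 or _b are one class to them, and where a whole thing is asked for, a point or a joint stands for the part that bears it (a point fixed in the world has none). Each returns a list of dicts, best first, with "score" (0 to 1); they miss things now and then, are a little off and sometimes report something else, mostly with a low value. They report only what shows in the picture. A call takes as long as a camera call.
- ctrl.look_for(picture, query): "position" ([x, y, z] in mm, in the coordinates of the camera as it stood for that picture, good to about 4 mm: the middle of the surface that is visible of it).
- ctrl.spot_point(picture, query): "position" ([x, y, z] in mm, in the coordinates of the camera as it stood for that picture, good to about 4 mm: a listed point, or the origin of a listed thing).
The state is a dict: "t": time; "qpos": joint angles; "qvel": joint speeds; "joint_torque": joint torques, N m; "ee_pos": TCP position; "orientation": TCP orientation; "ft_force": force on the tool from outside, world axes, zero at the start; "moment": the same for the moment, N m; "width": finger opening in mm.
Only numpy, scipy, OpenCV 4.12 (cv2) and the standard library are available. Lean on these libraries where they do the work, as an engineer would, in place of code of your own. Each camera call takes 0.05 s, during which the arm holds its last target.

TASK

Stand small sauce jars from the grey tray in the white carrier on the dial scale until the red needle comes to rest inside the green zone of the dial, neither short of it nor past it. Then lift the carrier with its jars by the blue handle at least 8 cm straight up off the scale pan and finish while still holding it there in the air, steady and level. Keep the jars upright, leave the jars that are not needed standing in the tray, and do not disturb the bottle, the meter or the funnel.

Things in the scene. Friction and masses are not known exactly. Their poses are not given: they have to be found in the camera images.
- scale: dial scale fixed to the bench: grey housing 170 mm square, sprung aluminium pan 184 mm square (6 mm lip); origin under the housing's centre at bench height, z up, x towards the dial. Unloaded, the pan's face is 86 mm above the bench; it moves straight up and down and sinks about 8 mm per jar. Dial 134 mm across, centre 165 mm out along x, top edge 100 mm above the bench, face tilted 0.6 rad from up towards +x
- handle (a point): centre of the blue handle bar, 64 (its y) x 14 (x) x 22 mm (z up), on a 16 mm post, of the loose white carrier (0.35 kg): a tray 172 mm square, walls and crossing dividers 16 mm high, 4 mm thick, four 80 mm compartments centred 42 mm either side of the handle in x and y. Tray floor 100 mm, underside 105 mm below this point. Starts on the pan, turned as the scale
- jar0_mid (a point): centre, half-way up, of a small red sauce jar with white lid: 42 mm in diameter, 66 mm tall, about 0.12 kg, all four alike; it starts upright in the grey tray
- jar1_mid (a point): centre, half-way up, of a small red sauce jar with white lid: 42 mm in diameter, 66 mm tall, about 0.12 kg, all four alike; it starts upright in the grey tray
- jar2_mid (a point): centre, half-way up, of a small red sauce jar with white lid: 42 mm in diameter, 66 mm tall, about 0.12 kg, all four alike; it starts upright in the grey tray
- jar3_mid (a point): centre, half-way up, of a small red sauce jar with white lid: 42 mm in diameter, 66 mm tall, about 0.12 kg, all four alike; it starts upright in the grey tray
- tray: low grey stock tray fixed to the bench, 190 x 190 mm, walls 12 mm high, floor 4 to 5 mm above the bench; origin under its centre. The four jars stand in it two by two, about 88 mm apart along its x and y
- needle (a joint): angle in rad of the red dial needle, growing clockwise seen facing the dial; driven by the pan: 112.5 rad per metre that the pan sinks. About 0.3 with only the empty carrier on, and about 0.9 more for each jar; it settles within about a second
- zone (a joint): angle in rad of the middle of the green zone on the same dial, same zero and direction as the needle; the zone reaches 0.5 rad to either side of it. It is set differently each time and stays put; one or two jars bring the needle into it
- needle_tip (a point): point of the red needle over the green zone's ring, 45 mm from the dial's axis
- zone_mid (a point): middle of the green zone, 45 mm from the dial's axis; the needle points at the zone when its tip is within about 22 mm of this point
- bottle: bystander: tall red sauce bottle, 72 mm in diameter, 230 mm tall; origin under its centre; leave alone
- meter: bystander: black handheld meter lying flat, 75 x 130 x 28 mm; origin under its centre; leave alone
- funnel: bystander: aluminium funnel standing mouth down, 72 mm in diameter, 70 mm tall; origin under its centre; leave alone

How it is judged:
By the outcome, as a careful person would: the job done as asked, in the order asked, and still so for the second after the job is handed in, while the arm keeps its last pose, push and grip.
It also fails if it takes over 72 s, if anything falls off the work surface, if the arm or the gripper's body presses on something with over 40 N, if the wrist force passes 120 N, or if a joint passes its speed limit or range.

## Working session

There is one attempt and no reset: what is moved stays moved. The work goes in short steps, Python scripts to look and compute and a shell command to move; the robot and the scene stay as the last step left them, time stands still between calls to the robot, and variables do not carry over. Pictures are saved under pics/ and viewed, and the job is handed in when it is done.

```bash
mkdir -p pics; ls; cat > h.py <<'E'
import numpy as np, cv2
from workcell import ctrl
from scipy.spatial.transform import Rotation as R
def cam2w(pic,p):
    Rm=cv2.Rodrigues(np.array(pic["rvec"],float))[0]
    return Rm.T@(np.array(p,float)-np.array(pic["tvec"],float).ravel())
def w2px(pic,p):
    q=cv2.projectPoints(np.array([p],float),np.array(pic["rvec"],float),np.array(pic["tvec"],float),np.array(pic["camera_matrix"],float),None)[0]
    return q.ravel()
def save(pic,n,crop=None,s=1):
    im=pic["pixels"][:,:,::-1]
    if crop: im=im[crop[1]:crop[3],crop[0]:crop[2]]
    cv2.imwrite("pics/"+n,cv2.resize(im,None,fx=s,fy=s,interpolation=cv2.INTER_CUBIC))
def state():
    o=ctrl.get_obs(); print("t",round(o["t"],2),"p",np.round(o["ee_pos"],1),"rv",np.round(o["orientation"],3),"f",np.round(o["ft_force"],1),"w",np.round(o["width"],1),"q",np.round(o["qpos"],2)); 
    print(np.round(R.from_rotvec(o["orientation"]).as_matrix(),3)); return o
E
python3 - <<'E'
from h import *
state()
for c in ["scene","top"]:
    p=ctrl.get_image(c); save(p,c+"0.png",s=1.5)
    for q in ["handle","jar0_mid","tray","scale","needle_tip","zone_mid","bottle","meter","funnel"]:
        for d in ctrl.spot_point(p,q)[:5]:
            w=cam2w(p,d["position"]); print(c,q,round(d["score"],2),np.round(w,1),np.round(w2px(p,w)))
E
```

```text
pics
t 0.0 p [177.2 598.8 229.9] rv [ 2.516e+00  1.879e+00 -2.000e-03] f [-0.7 -0.4 -0.3] w 88.1 q [ 1.26  0.42  1.63  0.    1.09 -0.02]
[[ 0.284  0.959 -0.   ]
 [ 0.959 -0.284 -0.001]
 [-0.001 -0.    -1.   ]]
scene handle 0.67 [545.6 241.2 189.4] [312. 128.]
scene jar0_mid 0.56 [ 464.4 -258.2   38.1] [111. 268.]
scene scale 0.62 [544.1 238.1   1.3] [307. 196.]
scene needle_tip 0.58 [715.7 155.5  53.5] [345. 223.]
scene needle_tip 0.57 [390.3   4.7  -4.8] [197. 212.]
scene zone_mid 0.69 [ 7.679e+02 -1.190e+01  1.000e-01] [312. 297.]
scene zone_mid 0.55 [674.9 198.8  88.6] [343. 194.]
scene bottle 0.8 [766.1 -14.9  -4.7] [310. 299.]
scene bottle 0.65 [544.3 242.4 188. ] [312. 128.]
scene meter 0.94 [390.7   4.3  -2.7] [197. 211.]
scene funnel 0.7 [6.488e+02 1.000e+01 3.000e-01] [275. 260.]
top handle 0.57 [546.8 238.9 189.9] [165. 204.]
top jar0_mid 0.69 [ 464.  -261.1   35. ] [355. 238.]
top tray 0.98 [ 493.8 -208.1   -4.3] [333. 228.]
top scale 0.26 [ 525.2 -151.2   36.3] [316. 216.]
top needle_tip 0.4 [723.1 154.   52.2] [208. 148.]
top zone_mid 0.61 [669.6 196.3  88.9] [191. 163.]
top zone_mid 0.25 [723.3 154.7  53.6] [208. 147.]
top bottle 0.87 [ 7.715e+02 -1.010e+01 -6.000e-01] [265. 136.]
top meter 0.8 [3.925e+02 1.170e+01 3.000e-01] [259. 263.]
top meter 0.7 [724.5 152.9  52.4] [209. 147.]
top funnel 0.68 [647.5  11.4   3.8] [258. 176.]
top funnel 0.26 [544.2 240.1 195.2] [164. 205.]
```

View pics/scene0.png

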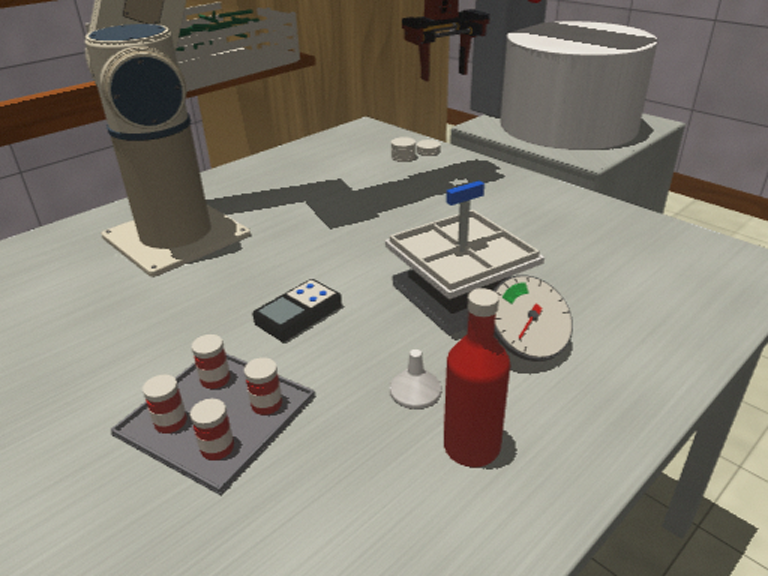

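View pics/top0.png

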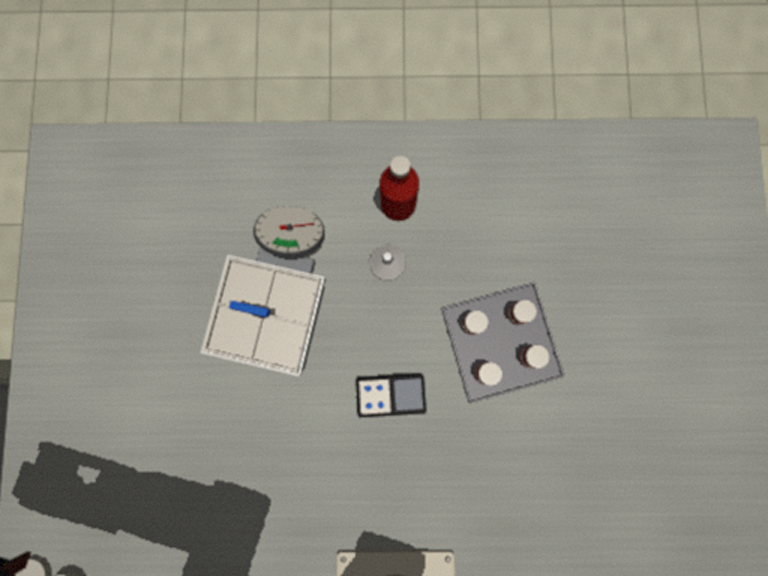

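```bash
python3 - <<'E'
from h import *
p=ctrl.get_image("top"); save(p,"top_dial.png",(80,110,290,260),3.8)
save(p,"top_tray.png",(270,160,420,280),5)
for n in range(4):
    for d in ctrl.spot_point(p,f"jar{n}_mid")[:5]:
        w=cam2w(p,d["position"]); print(n,round(d["score"],2),np.round(w,1),np.round(w2px(p,w)))
p=ctrl.get_image("scene"); save(p,"scene_dial.png",(270,110,420,260),4)
for n in range(4):
    for d in ctrl.spot_point(p,f"jar{n}_mid")[:5]:
        w=cam2w(p,d["position"]); print(n,round(d["score"],2),np.round(w,1),np.round(w2px(p,w)))
E
```

```text
0 0.58 [ 466.7 -258.2   38.1] [354. 237.]
1 0.56 [ 432.5 -176.8   37.9] [326. 249.]
1 0.47 [545.7 243.3 190.4] [164. 204.]
1 0.38 [3.93e+02 8.60e+00 3.00e-01] [260. 263.]
2 0.66 [ 546.1 -241.6   39.7] [347. 208.]
3 0.75 [ 523.5 -149.8   35.7] [315. 217.]
3 0.54 [ 466.1 -259.6   39.2] [355. 237.]
0 0.91 [ 465.9 -258.    38.4] [111. 269.]
0 0.29 [ 488.1 -208.8   -2.2] [143. 276.]
0 0.24 [716.6 154.2  52.8] [345. 224.]
1 0.86 [ 435.1 -173.7   35.2] [141. 242.]
2 0.63 [ 542.7 -236.9   30.4] [142. 287.]
2 0.47 [675.2 197.7  89.7] [343. 194.]
3 0.9 [ 528.1 -151.1   33.3] [176. 259.]
3 0.68 [ 464.6 -256.1   36.8] [112. 268.]
```

```bash
python3 - <<'E'
from h import *
pt=ctrl.get_image("top"); ps=ctrl.get_image("scene")
import itertools
# colour-based yaw: handle bar blue in top
im=pt["pixels"].astype(int)
K=np.array(pt["camera_matrix"]);Rm=cv2.Rodrigues(np.array(pt["rvec"]))[0];t=np.array(pt["tvec"]).ravel()
def ray(px,z,K=K,Rm=Rm,t=t):
    c=-Rm.T@t; d=Rm.T@np.linalg.inv(K)@np.array([px[0],px[1],1.]); return c+d*(z-c[2])/d[2]
# carrier top rim corners from top image (/1.5), z=~86+... rim
for c in [(203,353),(300,375),(325,274),(228,257)]: print(np.round(ray((c[0]/1.5,c[1]/1.5),104),1))
print("tray");
for c in [(442,308),(533,284),(563,375),(470,402)]: print(np.round(ray((c[0]/1.5,c[1]/1.5),12),1))
print("lids")
for c in [(476,321),(524,311),(490,373),(537,356)]: print(np.round(ray((c[0]/1.5,c[1]/1.5),69),1))
E
```

```text
[472.1 338.1 104. ]
[432.7 165.5 104. ]
[612.3 123.  104. ]
[644.7 299.3 104. ]
tray
[558.7 -94.8  12. ]
[ 604.5 -273.2   12. ]
[ 428.7 -323.    12. ]
[ 379.  -144.4   12. ]
lids
[ 528.5 -151.5   69. ]
[ 546.4 -240.2   69. ]
[ 433.9 -174.2   69. ]
[ 464.  -260.6   69. ]
```

View pics/scene_dial.png

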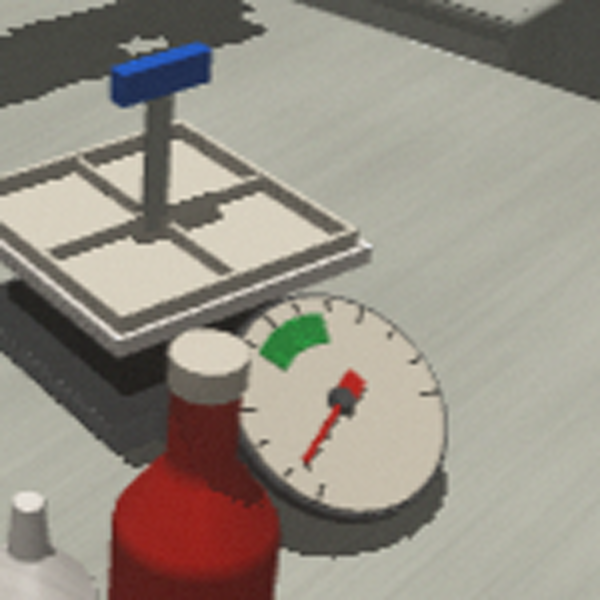

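View pics/top_dial.png

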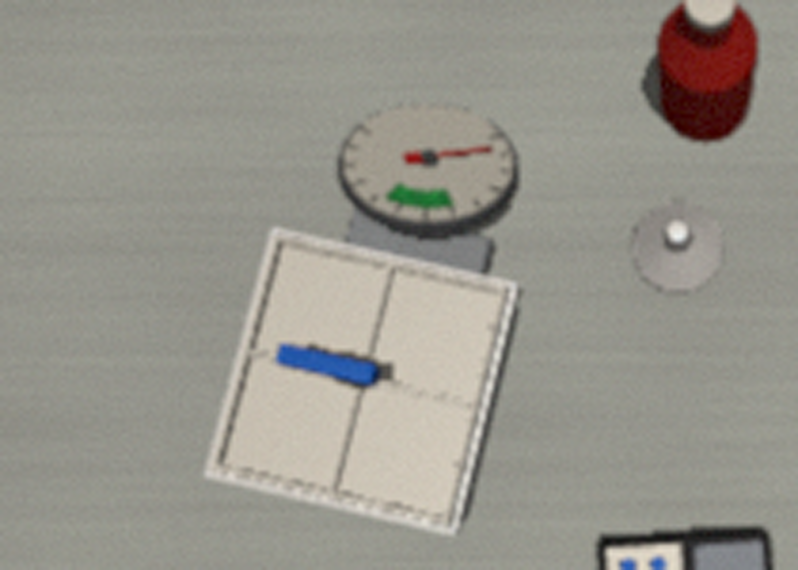

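View pics/top_tray.png

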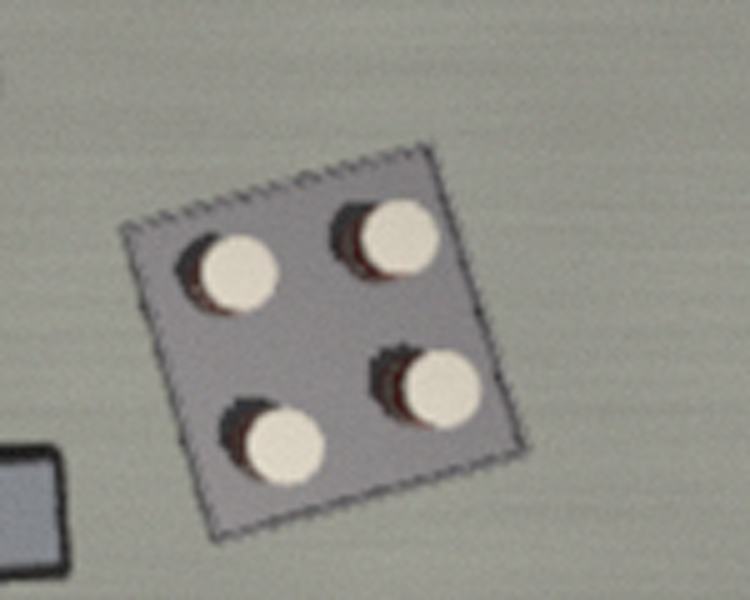

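Dial reading: needle at about -2.13 rad and zone middle at about -0.34 rad from the dial's top. The needle has 1.8 rad to go, so two jars are needed. In the top picture the jar lids are at px (317,214), (349,207), (327,249) and (358,237), and the carrier sits at px (175,210), turned -13°. Now I'm moving towards the tray.

```bash
cat >> h.py <<'E'
def go(target,yaw=None):
    o=state(); M=R.from_rotvec(o["orientation"]).as_matrix()
    d=M.T@(np.array(target)-o["ee_pos"]); print("target",target,"tool shift",np.round(d,1),"len",round(float(np.linalg.norm(d)),1))
    # desired: z down, x at yaw
    y=np.radians(77 if yaw is None else yaw); x=np.array([np.cos(y),np.sin(y),0]); z=np.array([0,0,-1.])
    D=np.stack([x,np.cross(z,x),z],1); print("turn",np.round(R.from_matrix(M.T@D).as_rotvec(),3))
E
python3 -m handwheel '[[[0,0,-0.06],[-17,34,-4.5],0.75],[[0,0,0],[-17,34,-4.5],0.75],[[0,0,0],[-17,34,-4.5],0.75],[[0,0,0],[-17,34,-4.5],0.75],[[0,0,0],[-17,34,-4.5],0.75],[[0,0,0],[-17,34,-4.5],0.75],[[0,0,0],[-17,34,-4.5],0.75],[[0,0,0],[-17,34,-4.5],0.75],[[0,0,0],[-17,34,-4.5],0.75],[[0,0,0],[-17,34,-4.5],0.75]]'
python3 -c "
from h import *
go([434,-174.5,150])"
```

```text
t: 2.43
ee_pos: [475.9, 351.3, 276.7]
orientation: [-2.443, -1.973, -0.002]
ft_force: [0.2, 0.4, 0.0]
width: 65.6
t 2.43 p [475.9 351.3 276.7] rv [-2.443e+00 -1.973e+00 -2.000e-03] f [0.2 0.4 0. ] w 65.6 q [ 0.61  0.32  1.66  0.    1.15 -0.74]
[[ 0.211  0.978 -0.   ]
 [ 0.978 -0.211  0.002]
 [ 0.002 -0.001 -1.   ]]
target [434, -174.5, 150] tool shift [-523.2   69.8  125.5] len 542.5
turn [-0.001 -0.002  0.015]
```

```bash

python3 -m handwheel '[[[0,0,0.015],[-41,5,0],0.75],[[0,0,0],[-41,5,0],0.75],[[0,0,0],[-41,5,0],0.75],[[0,0,0],[-41,5,0],0.75],[[0,0,0],[-41,5,0],0.75],[[0,0,0],[-41,5,2],0.75],[[0,0,0],[-41,5,5],0.75],[[0,0,0],[-41,5,5],0.75],[[0,0,0],[-41,5,5],0.75],[[0,0,0],[-38,5,10],0.75]]'
python3 -c "
from h import *
go([434,-174.5,150])"
```

```text
t: 3.27
ee_pos: [440.0, -60.6, 251.7]
orientation: [2.455, 1.951, 0.024]
ft_force: [0.4, 0.7, 0.8]
width: 65.6
t 3.27 p [440.  -60.6 251.7] rv [2.455 1.951 0.024] f [0.4 0.7 0.8] w 65.6 q [-0.17  0.12  2.    0.01  1.01 -1.52]
[[ 0.226  0.974  0.016]
 [ 0.974 -0.226  0.005]
 [ 0.009  0.014 -1.   ]]
target [434, -174.5, 150] tool shift [-113.2   18.4  101. ] len 152.9
turn [ 0.014 -0.009 -0.001]
```

```bash

python3 -m handwheel '[[[0.014,-0.009,0],[-28,5,12],0.75],[[0,0,0],[-28,5,15],0.75],[[0,0,0],[-28,4,20],0.75],[[0,0,0],[-25,4,25],0.75],[[0,0,0],[-4,0,29],0.75],[[0,0,0],[0,0,0],0.75],[[0,0,0],[0,0,0],0.75],[[0,0,0],[0,0,0],0.75],[[0,0,0],[0,0,0],0.75],[[0,0,0],[0,0,0],0.75]]'
python3 - <<'E'
from h import *
go([434,-174.5,51])
p=ctrl.get_image("wrist"); save(p,"w1.png")
for n in (0,1,2,3):
  for d in ctrl.spot_point(p,f"jar{n}_mid")[:4]:
    w=cam2w(p,d["position"]); print(n,round(d["score"],2),np.round(w,1),np.round(w2px(p,w)))
p=ctrl.get_image("top")
for n in (0,1,2,3):
  for d in ctrl.spot_point(p,f"jar{n}_mid")[:4]:
    w=cam2w(p,d["position"]); print(n,round(d["score"],2),np.round(w,1),np.round(w2px(p,w)))
E
```

```text
t: 4.1
ee_pos: [432.7, -187.6, 151.8]
orientation: [2.46, 1.939, 0.006]
ft_force: [-0.5, 0.6, 0.8]
width: 65.7
t 4.1 p [ 432.7 -187.6  151.8] rv [2.46  1.939 0.006] f [-0.5  0.6  0.8] w 65.7 q [-0.43  0.32  2.03 -0.    0.79 -1.77]
[[ 0.234  0.972  0.008]
 [ 0.972 -0.233 -0.004]
 [-0.002  0.009 -1.   ]]
target [434, -174.5, 51] tool shift [ 13.2  -2.7 100.8] len 101.7
turn [ 0.009  0.002 -0.009]
1 0.91 [ 428.7 -175.9   33.1] [264. 182.]
2 0.91 [ 541.1 -243.1   39.1] [229. 287.]
3 0.81 [ 525.3 -149.3   35.6] [306. 257.]
2 0.73 [ 545.5 -240.2   41.1] [347. 209.]
2 0.65 [671.1 196.5  90.5] [191. 163.]
3 0.75 [ 527.7 -148.3   35.7] [314. 215.]
3 0.69 [544.6 241.  190.7] [164. 205.]
```

View pics/w1.png

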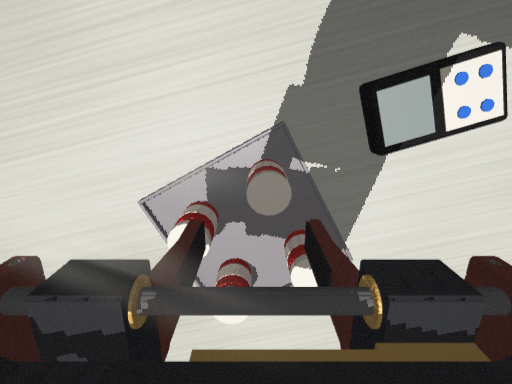

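The wrist picture shows jar1's lid at px (268,195), between the open fingers, with the other jars clear of them. Descending on jar1.

```bash

python3 -m handwheel '[[[0.009,0.002,-0.009],[12,-1,0],0.75],[[0,0,0],[0,0,22],0.75],[[0,0,0],[0,0,22],0.75],[[0,0,0],[0,0,20],0.75],[[0,0,0],[0,0,12],0.75],[[0,0,0],[0,0,7],0.75],[[0,0,0],[0,0,0],0.75],[[0,0,0],[0,0,0],0.75],[[0,0,0],[0,0,0],0.75],[[0,0,0],[0,0,0],0.75]]'
python3 - <<'E'
from h import *
go([432.5,-175,51])
p=ctrl.get_image("wrist"); save(p,"w2.png")
E
```

```text
t: 5.43
ee_pos: [436.5, -171.9, 66.1]
orientation: [-2.456, -1.957, 0.0]
ft_force: [0.4, -0.0, -0.3]
width: 66.0
t 5.43 p [ 436.5 -171.9   66.1] rv [-2.456 -1.957  0.   ] f [ 0.4 -0.  -0.3] w 66.0 q [-0.4   0.48  2.06  0.    0.6  -1.75]
[[ 0.223  0.975 -0.001]
 [ 0.975 -0.223  0.001]
 [ 0.001 -0.001 -1.   ]]
target [432.5, -175, 51] tool shift [-3.9 -3.1 15.1] len 15.9
turn [-0.001 -0.001  0.001]
```

View pics/w2.png

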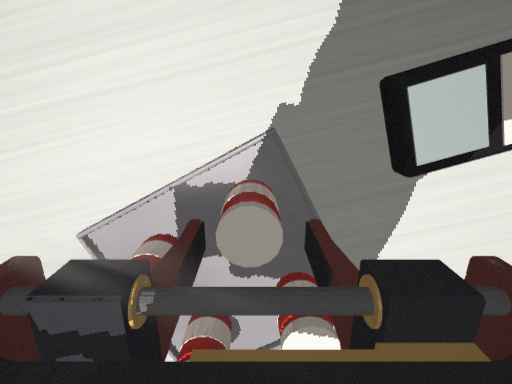

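```bash

python3 -m handwheel '[[[0,0,0],[-4,-2.5,0],0.75],[[0,0,0],[0,0,8],0.75],[[0,0,0],[0,0,8],0.75],[[0,0,0],[0,0,0],0.75],[[0,0,0],[0,0,0],0.75],[[0,0,0],[0,0,0],0.4],[[0,0,0],[0,0,0],0.2],[[0,0,0],[0,0,0],0.2],[[0,0,0],[0,0,0],0.2],[[0,0,0],[0,0,0],0.2]]'
python3 - <<'E'
from h import *
go([432.5,-175,51])
p=ctrl.get_image("wrist"); save(p,"w3.png")
E
```

```text
t: 6.32
ee_pos: [433.9, -176.4, 50.1]
orientation: [2.457, 1.955, 0.003]
ft_force: [0.3, -0.1, -1.5]
width: 41.6
t 6.32 p [ 433.9 -176.4   50.1] rv [2.457 1.955 0.003] f [ 0.3 -0.1 -1.5] w 41.6 q [-0.41  0.51  2.07  0.    0.56 -1.76]
[[ 0.224  0.974  0.002]
 [ 0.974 -0.224 -0.   ]
 [ 0.     0.002 -1.   ]]
target [432.5, -175, 51] tool shift [ 1.  -1.6 -0.9] len 2.1
turn [ 0.002 -0.     0.001]
```

View pics/w3.png

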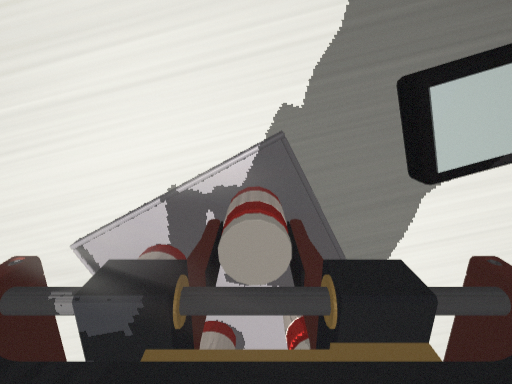

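Width 41.6 mm matches the jar's 42 mm diameter, so jar1 is held. Lifting it.

```bash

python3 -m handwheel '[[[0,0,0],[0,0,-5],0.2],[[0,0,0],[0,0,-12],0.2],[[0,0,0],[0,0,-20],0.2],[[0,0,0],[0,0,-25],0.2],[[0,0,0],[0,0,-25],0.2],[[0,0,0],[0,0,-28],0.2],[[0,0,0],[8,5,-28],0.2],[[0,0,0],[16,8,-26],0.2],[[0,0,0],[24,12,-24],0.2],[[0,0,0],[28,14,-22],0.2]]'
python3 - <<'E'
from h import *
go([582,180,275])
E
```

```text
t: 7.2
ee_pos: [482.3, -110.1, 272.3]
orientation: [-2.456, -1.943, 0.01]
ft_force: [1.8, -0.2, -1.0]
width: 41.6
t 7.2 p [ 482.3 -110.1  272.3] rv [-2.456 -1.943  0.01 ] f [ 1.8 -0.2 -1. ] w 41.6 q [-0.25  0.18  1.86  0.    1.1  -1.59]
[[ 0.23   0.973 -0.011]
 [ 0.973 -0.23   0.004]
 [ 0.001 -0.012 -1.   ]]
target [582, 180, 275] tool shift [305.3  30.2  -2.7] len 306.8
turn [-0.012 -0.001 -0.005]
```

```bash

python3 -m handwheel '[[[-0.012,0,0],[32,3,0],0.2],[[0,0,0],[35,3,0],0.2],[[0,0,0],[35,3,0],0.2],[[0,0,0],[35,3,0],0.2],[[0,0,0],[35,3,0],0.2],[[0,0,0],[33,3,0],0.2],[[0,0,0],[28,3,0],0.2],[[0,0,0],[20,3,0],0.2],[[0,0,0],[14,2,0],0.2],[[0,0,0],[8,0,0],0.2]]'
python3 - <<'E'
from h import *
p=ctrl.get_image("top"); save(p,"t2.png",(80,110,290,260),3.8)
for q in ["handle","zone_mid"]:
  for d in ctrl.spot_point(p,q)[:4]:
    w=cam2w(p,d["position"]); print(q,round(d["score"],2),np.round(w,1))
go([582,180,170])
p=ctrl.get_image("scene"); save(p,"s2.png",(180,60,430,260),3)
E
```

```text
t: 8.03
ee_pos: [577.4, 166.8, 284.8]
orientation: [2.454, 1.943, 0.021]
ft_force: [0.4, -0.8, -1.4]
width: 41.4
handle 0.66 [545.3 241.4 192.8]
zone_mid 0.52 [646.7  15.9   3. ]
t 8.18 p [576.8 165.  284.6] rv [2.454 1.942 0.019] f [-0.8 -0.3 -1. ] w 41.7 q [ 0.26  0.32  1.65 -0.01  1.15 -1.07]
[[ 0.23   0.973  0.017]
 [ 0.973 -0.23  -0.001]
 [ 0.003  0.017 -1.   ]]
target [582, 180, 170] tool shift [ 15.5  -0.3 114.6] len 115.7
turn [ 0.017 -0.003 -0.005]
```

View pics/s2.png

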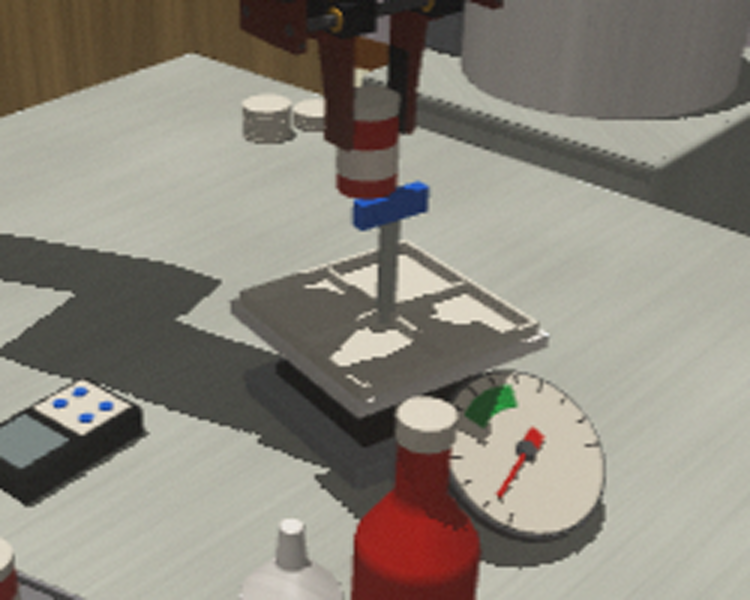

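```bash

python3 -m handwheel '[[[0.017,-0.003,-0.005],[15,0,0],0.2],[[0,0,0],[0,0,15],0.2],[[0,0,0],[0,0,22],0.2],[[0,0,0],[0,0,22],0.2],[[0,0,0],[0,0,20],0.2],[[0,0,0],[0,0,12],0.2],[[0,0,0],[0,0,8],0.2],[[0,0,0],[0,0,0],0.2],[[0,0,0],[0,0,0],0.2],[[0,0,0],[0,0,0],0.2]]'
python3 - <<'E'
from h import *
go([583,180,127])
p=ctrl.get_image("scene"); save(p,"s3.png",(180,60,430,260),3)
p=ctrl.get_image("wrist"); save(p,"w4.png")
E
```

```text
t: 9.07
ee_pos: [579.3, 165.7, 185.2]
orientation: [2.471, 1.936, -0.002]
ft_force: [-0.2, 0.2, -1.8]
width: 41.3
t 9.07 p [579.3 165.7 185.2] rv [ 2.471e+00  1.936e+00 -2.000e-03] f [-0.2  0.2 -1.8] w 41.3 q [ 0.26  0.44  1.71 -0.    0.98 -1.07]
[[ 0.239  0.971  0.001]
 [ 0.971 -0.239 -0.003]
 [-0.002  0.001 -1.   ]]
target [583, 180, 127] tool shift [14.9  0.  58.2] len 60.1
turn [ 0.001  0.002 -0.015]
```

View pics/s3.png

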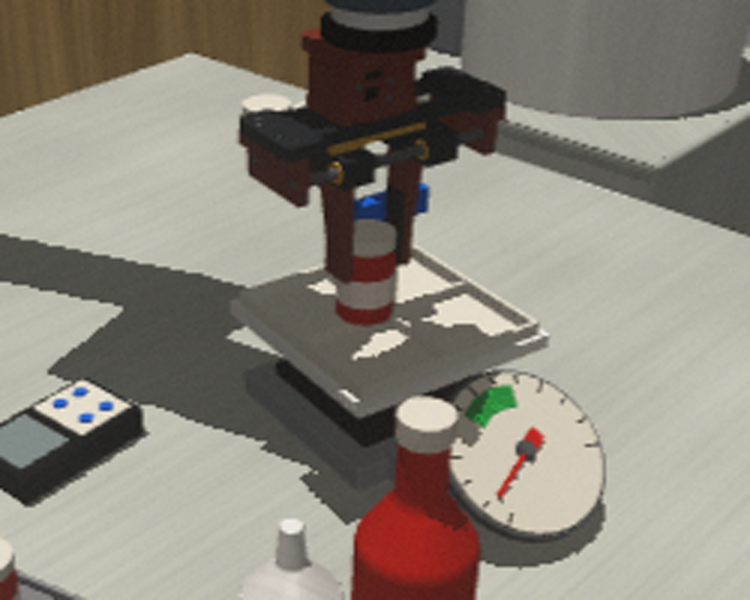

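View pics/w4.png

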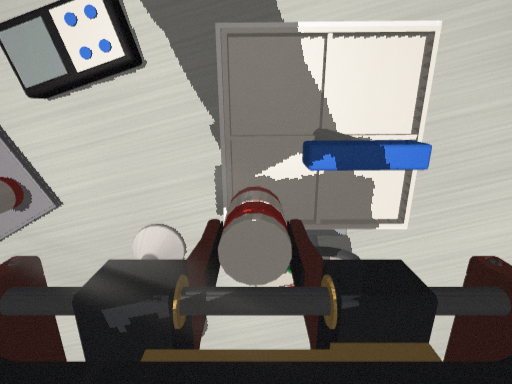

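The jar hangs in front of the handle, above its compartment. It is 15 mm short along tool x, so I correct that first and then lower it until the pan takes the weight.

```bash

python3 -m handwheel '[[[0,0.002,-0.015],[8,0,0],0.2],[[0,0,0],[8,0,2],0.2],[[0,0,0],[2,0,10],0.2],[[0,0,0],[0,0,12],0.2],[[0,0,0],[0,0,12],0.2],[[0,0,0],[0,0,8],0.2],[[0,0,0],[0,0,2],0.2],[[0,0,0],[0,0,0],0.2],[[0,0,0],[0,0,0],0.2],[[0,0,0],[0,0,0],0.2]]'
python3 - <<'E'
from h import *
go([583,180,127])
p=ctrl.get_image("scene"); save(p,"s4.png",(180,60,430,260),3)
p=ctrl.get_image("wrist"); save(p,"w5.png")
E
```

```text
t: 10.0
ee_pos: [584.9, 186.6, 135.3]
orientation: [2.453, 1.959, 0.005]
ft_force: [-0.5, -0.6, -0.4]
width: 41.2
t 10.0 p [584.9 186.6 135.3] rv [2.453 1.959 0.005] f [-0.5 -0.6 -0.4] w 41.2 q [ 0.29  0.52  1.72 -0.    0.89 -1.06]
[[ 0.221  0.975  0.004]
 [ 0.975 -0.221  0.   ]
 [ 0.001  0.003 -1.   ]]
target [583, 180, 127] tool shift [-6.9 -0.4  8.3] len 10.8
turn [ 0.003 -0.001  0.004]
```

View pics/s4.png

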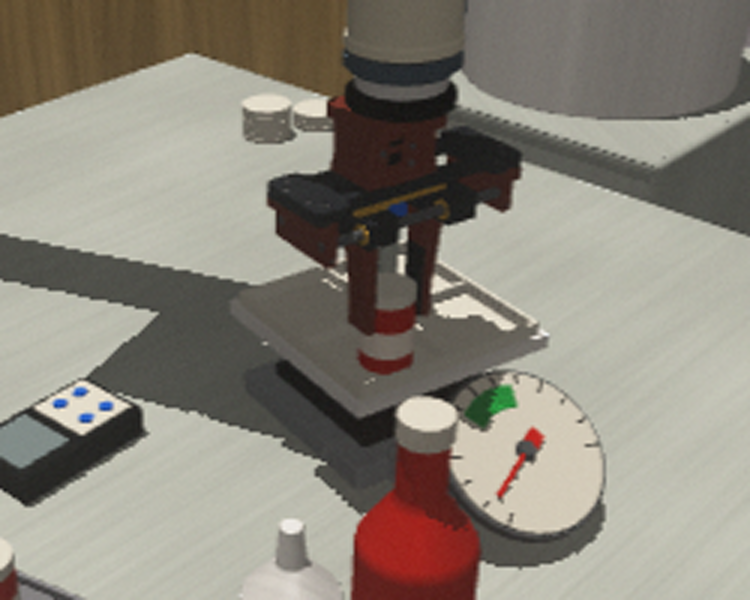

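View pics/w5.png

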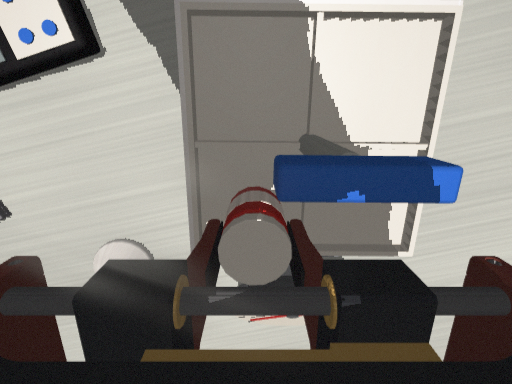

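```bash

python3 -m handwheel '[[[0,0,0],[0,0,3],0.2],[[0,0,0],[0,0,3],0.2],[[0,0,0],[0,0,3],0.2],[[0,0,0],[0,0,1],0.2],[[0,0,0],[0,0,0],0.2],[[0,0,0],[0,0,0],0.5],[[0,0,0],[0,0,0],0.7],[[0,0,0],[0,0,0],0.7],[[0,0,0],[0,0,0],0.7],[[0,0,0],[0,0,0],0.7]]'
python3 - <<'E'
from h import *
go([583,180,127])
p=ctrl.get_image("scene"); save(p,"s5.png",(180,60,430,260),3)
E
```

```text
t: 10.93
ee_pos: [587.0, 187.0, 127.2]
orientation: [2.452, 1.957, 0.013]
ft_force: [0.9, -0.6, -0.9]
width: 61.2
t 10.93 p [587.  187.  127.2] rv [2.452 1.957 0.013] f [ 0.9 -0.6 -0.9] w 61.2 q [ 0.29  0.54  1.72 -0.    0.87 -1.06]
[[ 0.222  0.975  0.009]
 [ 0.975 -0.222  0.002]
 [ 0.004  0.008 -1.   ]]
target [583, 180, 127] tool shift [-7.7 -2.3  0.2] len 8.0
turn [ 0.008 -0.004  0.003]
```

View pics/s5.png

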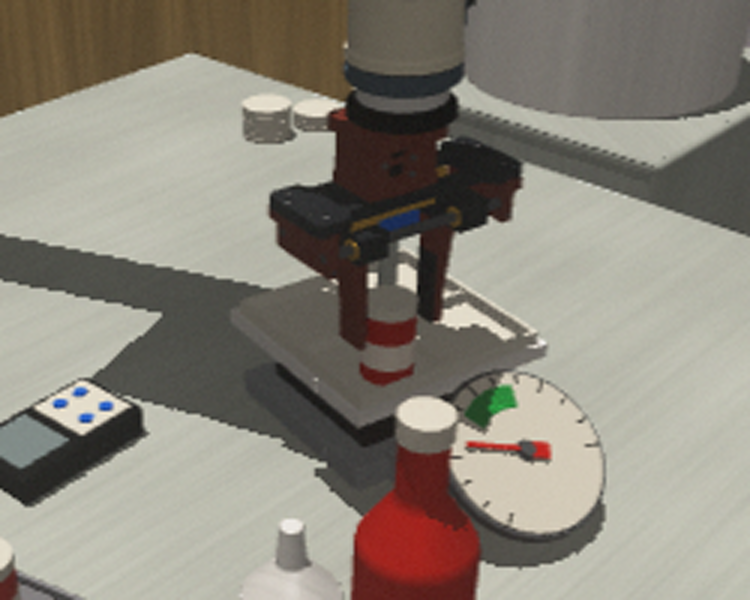

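Jar1 is standing upright and released. The needle now points at px (468,445), still short of the green zone at px (492,405), as expected after one jar. Fetching jar3.

```bash

python3 -m handwheel '[[[0.008,-0.004,0.003],[0,0,-10],0.7],[[0,0,0],[0,0,-25],0.7],[[0,0,0],[0,0,-30],0.7],[[0,0,0],[0,0,-30],0.75],[[0,0,0],[-25,0,-25],0.75],[[0,0,0],[-35,0,-10],0.75],[[0,0,0],[-40,0,0],0.75],[[0,0,0],[-41,0,0],0.75],[[0,0,0],[-41,0,0],0.75],[[0,0,0],[-41,0,0],0.75]]'
python3 - <<'E'
from h import *
go([526.5,-150,150])
E
```

```text
t: 11.82
ee_pos: [537.9, -30.5, 264.8]
orientation: [2.444, 1.968, 0.005]
ft_force: [0.5, -0.9, 0.6]
width: 65.8
t 11.82 p [537.9 -30.5 264.8] rv [2.444 1.968 0.005] f [ 0.5 -0.9  0.6] w 65.8 q [-0.08  0.25  1.79 -0.    1.09 -1.43]
[[ 0.213  0.977  0.005]
 [ 0.977 -0.213 -0.001]
 [ 0.001  0.005 -1.   ]]
target [526.5, -150, 150] tool shift [-119.2   13.8  114.8] len 166.1
turn [ 0.005 -0.001  0.012]
```

```bash

python3 -m handwheel '[[[0,0,0.012],[-32,3,8],0.75],[[0,0,0],[-26,4,14],0.75],[[0,0,0],[-18,4,20],0.75],[[0,0,0],[-12,2,22],0.75],[[0,0,0],[-8,0,22],0.75],[[0,0,0],[-3,0,18],0.75],[[0,0,0],[0,0,10],0.75],[[0,0,0],[0,0,0],0.75],[[0,0,0],[0,0,0],0.75],[[0,0,0],[0,0,0],0.75]]'
python3 - <<'E'
from h import *
go([526.5,-150,51])
p=ctrl.get_image("wrist"); save(p,"w6.png")
for n in (0,2,3):
  for d in ctrl.spot_point(p,f"jar{n}_mid")[:4]:
    w=cam2w(p,d["position"]); print(n,round(d["score"],2),np.round(w,1),np.round(w2px(p,w)))
E
```

```text
t: 12.65
ee_pos: [528.3, -143.8, 151.2]
orientation: [2.459, 1.936, 0.013]
ft_force: [-0.1, 0.3, 0.6]
width: 66.0
t 12.65 p [ 528.3 -143.8  151.2] rv [2.459 1.936 0.013] f [-0.1  0.3  0.6] w 66.0 q [-0.29  0.41  1.87  0.    0.85 -1.62]
[[ 0.235  0.972  0.014]
 [ 0.972 -0.235 -0.004]
 [-0.001  0.014 -1.   ]]
target [526.5, -150, 51] tool shift [ -6.4  -1.7 100.2] len 100.4
turn [ 0.014  0.001 -0.01 ]
0 0.72 [ 460.4 -262.4   37.1] [120. 151.]
2 0.81 [ 542.6 -239.9   39.6] [168. 222.]
3 0.84 [ 524.3 -150.1   34. ] [246. 185.]
```

View pics/w6.png

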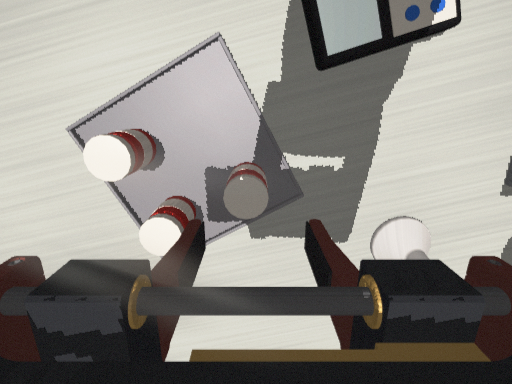

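```bash

python3 -m handwheel '[[[0.014,0.001,-0.01],[-3,-1,0],0.75],[[0,0,0],[-3,-1,20],0.75],[[0,0,0],[0,0,24],0.75],[[0,0,0],[0,0,22],0.75],[[0,0,0],[0,0,14],0.75],[[0,0,0],[0,0,7],0.75],[[0,0,0],[0,0,0],0.75],[[0,0,0],[0,0,0],0.75],[[0,0,0],[0,0,0],0.75],[[0,0,0],[0,0,0],0.75]]'
python3 - <<'E'
from h import *
go([526,-150,51])
p=ctrl.get_image("wrist"); save(p,"w7.png")
E
```

```text
t: 13.68
ee_pos: [531.5, -151.1, 68.8]
orientation: [2.445, 1.958, 0.01]
ft_force: [-0.0, 0.9, 0.3]
width: 65.7
t 13.68 p [ 531.5 -151.1   68.8] rv [2.445 1.958 0.01 ] f [-0.   0.9  0.3] w 65.7 q [-0.3   0.55  1.89  0.    0.69 -1.65]
[[ 0.218  0.976  0.011]
 [ 0.976 -0.218 -0.003]
 [-0.001  0.011 -1.   ]]
target [526, -150, 51] tool shift [-0.1 -5.8 17.7] len 18.6
turn [0.011 0.001 0.007]
```

View pics/w7.png

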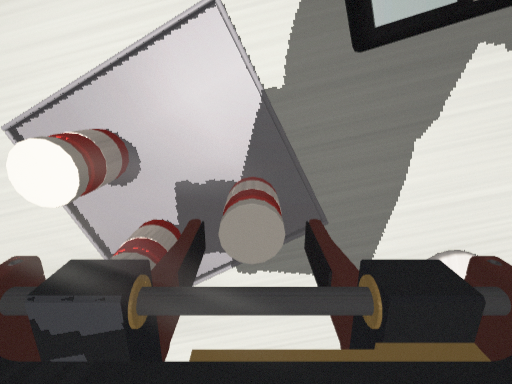

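```bash

python3 -m handwheel '[[[0.011,0,0],[-1,-3,0],0.75],[[0,0,0],[0,-2,9],0.75],[[0,0,0],[0,0,9],0.75],[[0,0,0],[0,0,0],0.75],[[0,0,0],[0,0,0],0.75],[[0,0,0],[0,0,0],0.4],[[0,0,0],[0,0,0],0.2],[[0,0,0],[0,0,0],0.2],[[0,0,0],[0,0,0],0.2],[[0,0,0],[0,0,0],0.2]]'
python3 - <<'E'
from h import *
go([526,-150,51])
p=ctrl.get_image("wrist"); save(p,"w8.png")
E
```

```text
t: 14.57
ee_pos: [526.9, -151.4, 50.7]
orientation: [2.45, 1.963, 0.001]
ft_force: [0.2, -0.4, -1.0]
width: 41.3
t 14.57 p [ 526.9 -151.4   50.7] rv [2.450e+00 1.963e+00 1.000e-03] f [ 0.2 -0.4 -1. ] w 41.3 q [-0.3   0.58  1.9  -0.    0.66 -1.65]
[[ 0.218  0.976  0.002]
 [ 0.976 -0.218 -0.001]
 [-0.001  0.002 -1.   ]]
target [526, -150, 51] tool shift [ 1.2 -1.2 -0.3] len 1.7
turn [0.002 0.001 0.007]
```

View pics/w8.png

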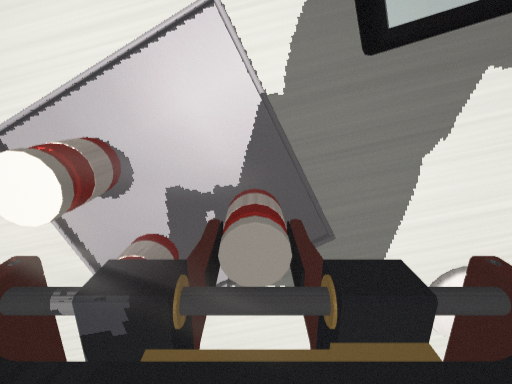

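```bash

python3 -m handwheel '[[[0,0,0],[0,0,-5],0.2],[[0,0,0],[0,0,-12],0.2],[[0,0,0],[0,0,-20],0.2],[[0,0,0],[0,0,-25],0.2],[[0,0,0],[0,0,-28],0.2],[[0,0,0],[0,0,-28],0.2],[[0,0,0],[10,-4,-28],0.2],[[0,0,0],[20,-8,-26],0.2],[[0,0,0],[28,-10,-22],0.2],[[0,0,0],[32,-10,-12],0.2]]'
python3 - <<'E'
from h import *
go([504,294,280])
E
```

```text
t: 15.45
ee_pos: [512.6, -57.3, 270.8]
orientation: [-2.459, -1.955, 0.001]
ft_force: [0.8, 0.4, -0.9]
width: 41.8
t 15.45 p [512.6 -57.3 270.8] rv [-2.459e+00 -1.955e+00  1.000e-03] f [ 0.8  0.4 -0.9] w 41.8 q [-0.13  0.21  1.83 -0.    1.1  -1.48]
[[ 0.225  0.974 -0.001]
 [ 0.974 -0.225 -0.001]
 [-0.001 -0.001 -1.   ]]
target [504, 294, 280] tool shift [340.4 -87.5  -9.4] len 351.5
turn [-0.001  0.001 -0.   ]
```

```bash

python3 -m handwheel '[[[0,0,0],[36,-9,-5],0.2],[[0,0,0],[39,-10,-2],0.2],[[0,0,0],[39,-10,0],0.2],[[0,0,0],[39,-10,0],0.2],[[0,0,0],[39,-10,0],0.2],[[0,0,0],[36,-9,0],0.2],[[0,0,0],[30,-7,0],0.2],[[0,0,0],[22,-6,0],0.2],[[0,0,0],[15,-4,0],0.2],[[0,0,0],[10,-3,0],0.2]]'
python3 - <<'E'
from h import *
go([504,294,190])
E
```

```text
t: 16.28
ee_pos: [501.9, 275.1, 296.8]
orientation: [2.45, 1.95, 0.029]
ft_force: [0.2, -0.3, -0.3]
width: 41.7
t 16.28 p [501.9 275.1 296.8] rv [2.45  1.95  0.029] f [ 0.2 -0.3 -0.3] w 41.7 q [ 0.48  0.27  1.7  -0.01  1.16 -0.86]
[[ 0.224  0.974  0.02 ]
 [ 0.974 -0.224  0.004]
 [ 0.009  0.019 -1.   ]]
target [504, 294, 190] tool shift [ 18.   -4.2 106.9] len 108.5
turn [ 0.019 -0.009  0.001]
```

```bash

python3 -m handwheel '[[[0.019,-0.009,0],[10,-3,0],0.2],[[0,0,0],[8,-2,8],0.2],[[0,0,0],[3,0,20],0.2],[[0,0,0],[0,0,24],0.2],[[0,0,0],[0,0,24],0.2],[[0,0,0],[0,0,14],0.2],[[0,0,0],[0,0,6],0.2],[[0,0,0],[0,0,0],0.2],[[0,0,0],[0,0,0],0.2],[[0,0,0],[0,0,0],0.2]]'
python3 - <<'E'
from h import *
go([504,294,130])
p=ctrl.get_image("wrist"); save(p,"w9.png")
E
```

```text
t: 17.12
ee_pos: [501.2, 297.8, 200.9]
orientation: [2.456, 1.955, 0.009]
ft_force: [0.2, -0.3, -0.3]
width: 41.4
t 17.12 p [501.2 297.8 200.9] rv [2.456 1.955 0.009] f [ 0.2 -0.3 -0.3] w 41.4 q [ 0.52  0.4   1.75 -0.    0.99 -0.83]
[[ 0.224  0.975  0.006]
 [ 0.975 -0.224  0.002]
 [ 0.003  0.006 -1.   ]]
target [504, 294, 130] tool shift [-3.3  3.1 70.9] len 71.0
turn [ 0.006 -0.003  0.001]
```

View pics/w9.png

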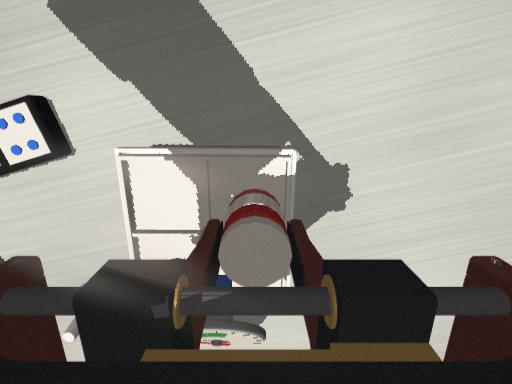

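```bash

python3 -m handwheel '[[[0.006,-0.003,0],[-3,2,4],0.2],[[0,0,0],[-2,2,14],0.2],[[0,0,0],[0,0,16],0.2],[[0,0,0],[0,0,16],0.2],[[0,0,0],[0,0,10],0.2],[[0,0,0],[0,0,4],0.2],[[0,0,0],[0,0,0],0.2],[[0,0,0],[0,0,0],0.2],[[0,0,0],[0,0,0],0.2],[[0,0,0],[0,0,0],0.2]]'
python3 - <<'E'
from h import *
go([504,294,119])
p=ctrl.get_image("scene"); save(p,"s10.png",(180,60,430,260),3)
E
```

```text
t: 18.0
ee_pos: [510.7, 293.5, 142.5]
orientation: [2.457, 1.955, 0.023]
ft_force: [-0.4, 1.2, -0.9]
width: 41.4
t 18.0 p [510.7 293.5 142.5] rv [2.457 1.955 0.023] f [-0.4  1.2 -0.9] w 41.4 q [ 0.5   0.48  1.78  0.    0.87 -0.84]
[[ 0.224  0.974  0.013]
 [ 0.974 -0.225  0.007]
 [ 0.01   0.011 -1.   ]]
target [504, 294, 119] tool shift [-1.2 -6.9 23.5] len 24.5
turn [ 0.011 -0.01   0.   ]
```

View pics/s10.png

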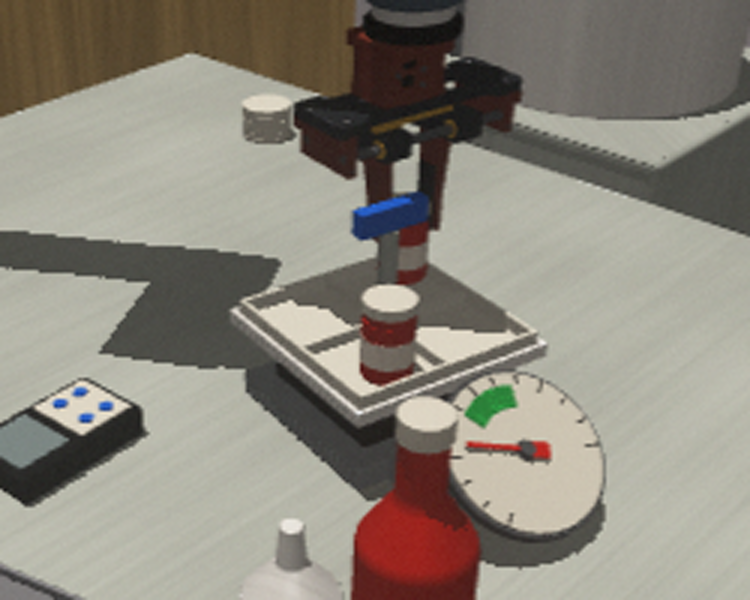

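```bash

python3 -m handwheel '[[[0.011,-0.01,0],[0,-4,0],0.2],[[0,0,0],[0,-4,0],0.2],[[0,0,0],[0,-2,4],0.2],[[0,0,0],[0,0,5],0.2],[[0,0,0],[0,0,4],0.2],[[0,0,0],[0,0,4],0.2],[[0,0,0],[0,0,2],0.2],[[0,0,0],[0,0,0],0.2],[[0,0,0],[0,0,0],0.2],[[0,0,0],[0,0,0],0.2]]'
python3 - <<'E'
from h import *
go([504,294,119])
p=ctrl.get_image("scene"); save(p,"s11.png",(180,60,430,260),3)
E
```

```text
t: 18.88
ee_pos: [500.4, 296.8, 122.7]
orientation: [-2.457, -1.957, -0.001]
ft_force: [-0.1, 0.7, 0.4]
width: 41.3
t 18.88 p [500.4 296.8 122.7] rv [-2.457e+00 -1.957e+00 -1.000e-03] f [-0.1  0.7  0.4] w 41.3 q [ 0.51  0.5   1.8   0.    0.84 -0.83]
[[ 0.224  0.975  0.   ]
 [ 0.975 -0.224  0.001]
 [ 0.001  0.    -1.   ]]
target [504, 294, 119] tool shift [-1.9  4.1  3.7] len 5.8
turn [ 0.    -0.001  0.001]
```

View pics/s11.png

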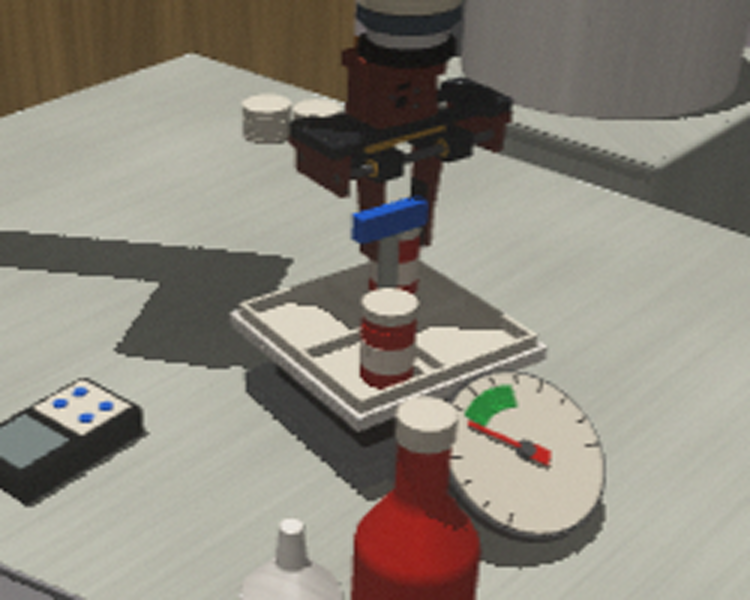

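The pan has started taking the load: the needle is moving towards the zone. Lowering a little more, then releasing and rising.

```bash

python3 -m handwheel '[[[0,0,0],[0,0,3],0.2],[[0,0,0],[0,0,3],0.2],[[0,0,0],[0,0,0],0.2],[[0,0,0],[0,0,0],0.2],[[0,0,0],[0,0,0],0.4],[[0,0,0],[0,0,0],0.6],[[0,0,0],[0,0,0],0.7],[[0,0,0],[0,0,0],0.7],[[0,0,0],[0,0,0],0.7],[[0,0,0],[0,0,0],0.7]]'
python3 - <<'E'
from h import *
go([504,294,119])
p=ctrl.get_image("scene"); save(p,"s12.png",(180,60,430,260),3)
E
```

```text
t: 19.77
ee_pos: [501.2, 297.0, 117.2]
orientation: [2.458, 1.957, 0.004]
ft_force: [0.6, -0.2, 0.4]
width: 61.3
t 19.77 p [501.2 297.  117.2] rv [2.458 1.957 0.004] f [ 0.6 -0.2  0.4] w 61.3 q [ 0.51  0.51  1.8   0.    0.83 -0.83]
[[ 0.224  0.975  0.002]
 [ 0.975 -0.224  0.002]
 [ 0.002  0.002 -1.   ]]
target [504, 294, 119] tool shift [-2.3  3.4 -1.8] len 4.5
turn [ 0.002 -0.002  0.001]
```

View pics/s12.png

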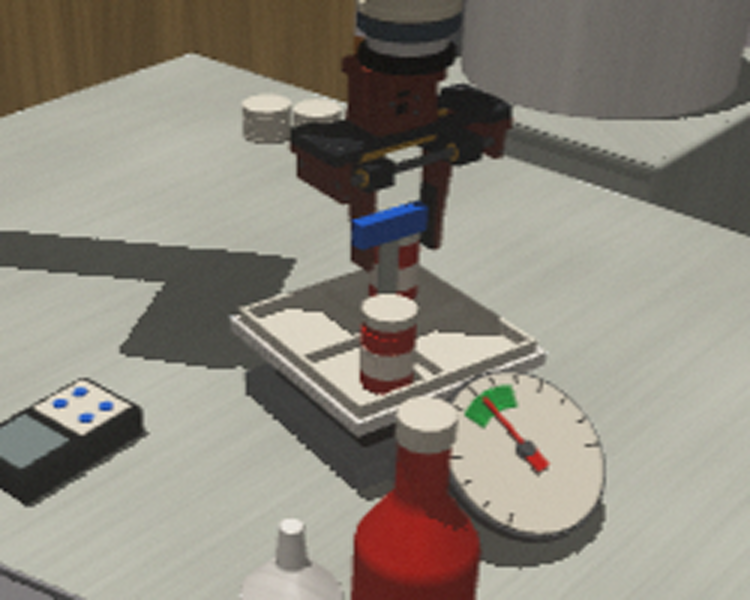

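The needle rests in the green zone at px (485,400), near its middle. Rising and turning the gripper 90° for the handle.

```bash

python3 -m handwheel '[[[0,0,0],[0,0,-8],0.7],[[0,0,0],[0,0,-20],0.7],[[0,0,0],[0,0,-28],0.7],[[0,0,0],[0,0,-30],0.7],[[0,0,0],[0,0,-28],0.7],[[0,0,0.1],[0,0,-15],0.7],[[0,0,0.12],[0,0,-5],0.7],[[0,0,0.12],[0,0,0],0.7],[[0,0,0.12],[0,0,0],0.7],[[0,0,0.12],[0,0,0],0.7]]'
python3 - <<'E'
from h import *
go([545.5,240.5,260],-13)
p=ctrl.get_image("top"); save(p,"t13.png",(80,110,290,260),3.8)
for q in ["handle","zone_mid","needle_tip"]:
  for d in ctrl.spot_point(p,q)[:4]:
    w=cam2w(p,d["position"]); print(q,round(d["score"],2),np.round(w,1))
p=ctrl.get_image("scene"); save(p,"s13.png",(180,60,430,260),3)
for q in ["handle","zone_mid","needle_tip"]:
  for d in ctrl.spot_point(p,q)[:4]:
    w=cam2w(p,d["position"]); print(q,round(d["score"],2),np.round(w,1))
E
```

```text
t: 20.65
ee_pos: [500.9, 296.7, 264.0]
orientation: [-2.925, -1.143, -0.008]
ft_force: [-0.3, 0.3, 0.1]
width: 61.6
t 20.65 p [500.9 296.7 264. ] rv [-2.925 -1.143 -0.008] f [-0.3  0.3  0.1] w 61.6 q [ 0.51  0.32  1.7   0.    1.11 -0.23]
[[ 0.735  0.678  0.005]
 [ 0.678 -0.735  0.003]
 [ 0.005  0.001 -1.   ]]
target [545.5, 240.5, 260] tool shift [-5.3 71.6  4. ] len 71.9
turn [-0.002 -0.005  0.972]
handle 0.61 [545.3 239.8 174.4]
zone_mid 0.42 [671.6 197.5  87.2]
needle_tip 0.37 [678.7 195.9  92.2]
handle 0.59 [545.3 243.6 171.4]
zone_mid 0.7 [676.7 198.5  89.1]
needle_tip 0.61 [672.2 194.7  89. ]
```

View pics/s13.png

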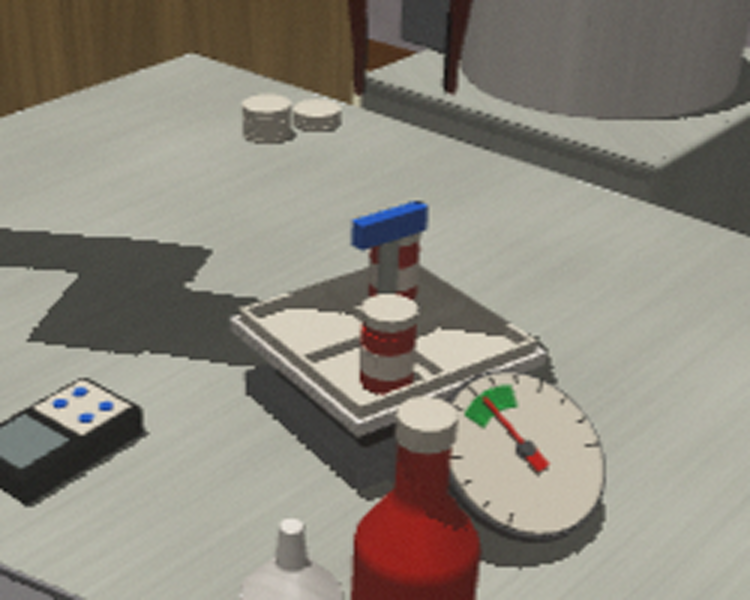

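View pics/t13.png

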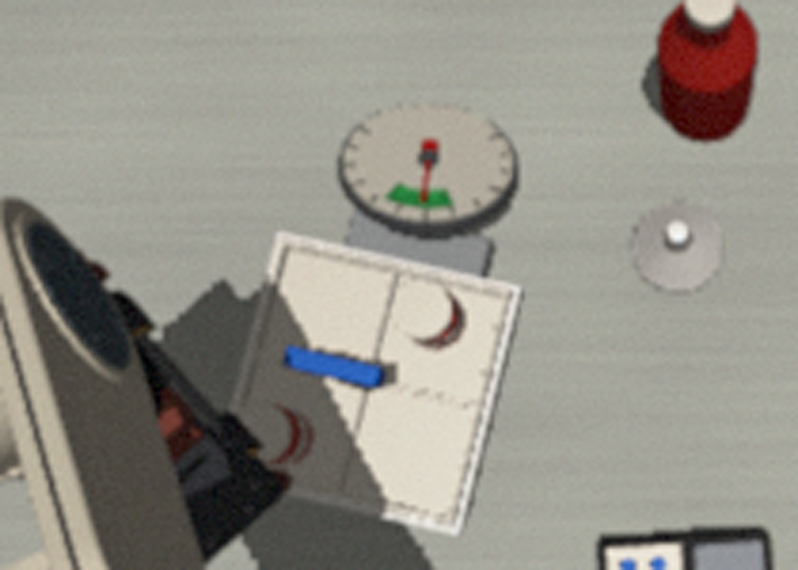

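The needle is at rest inside the green zone, at top crop px (425,195), both jars stand upright, and the handle is at (545,241,173).

```bash

python3 -m handwheel '[[[0,0,0.12],[-2,24,0],0.75],[[0,0,0.12],[0,22,0],0.75],[[0,0,0.12],[4,10,0],0.75],[[0,0,0.12],[0,0,0],0.75],[[0,0,0.12],[0,0,0],0.75],[[0,0,0.12],[0,0,0],0.75],[[0,0,0.12],[0,0,0],0.75],[[0,0,0.06],[0,0,0],0.75],[[0,0,0],[0,0,0],0.75],[[0,0,0],[0,0,0],0.75]]'
python3 - <<'E'
from h import *
go([545.3,241,163],-13)
E
```

```text
t: 21.88
ee_pos: [538.0, 250.5, 260.2]
orientation: [3.13, -0.273, -0.002]
ft_force: [-0.5, -0.2, 0.8]
width: 65.5
t 21.88 p [538.  250.5 260.2] rv [ 3.13e+00 -2.73e-01 -2.00e-03] f [-0.5 -0.2  0.8] w 65.5 q [0.42 0.35 1.67 0.   1.12 0.59]
[[ 0.985 -0.173 -0.001]
 [-0.173 -0.985 -0.   ]
 [-0.001  0.    -1.   ]]
target [545.3, 241, 163] tool shift [ 9.   8.1 97.2] len 98.0
turn [0.    0.001 0.053]
```

```bash

python3 -m handwheel '[[[0,0,0.053],[5,5,0],0.75],[[0,0,0],[4,4,0],0.75],[[0,0,0],[0,0,10],0.75],[[0,0,0],[0,0,18],0.75],[[0,0,0],[0,0,14],0.75],[[0,0,0],[0,0,4],0.75],[[0,0,0],[0,0,0],0.75],[[0,0,0],[0,0,0],0.75],[[0,0,0],[0,0,0],0.75],[[0,0,0],[0,0,0],0.75]]'
python3 - <<'E'
from h import *
go([545.3,241,163],-13)
p=ctrl.get_image("wrist"); save(p,"w14.png")
for d in ctrl.spot_point(p,"handle")[:4]:
    w=cam2w(p,d["position"]); print(round(d["score"],2),np.round(w,1))
p=ctrl.get_image("scene"); save(p,"s14.png",(180,60,430,260),3)
E
```

```text
t: 22.72
ee_pos: [545.1, 239.8, 210.9]
orientation: [-3.125, 0.325, 0.003]
ft_force: [-0.2, 0.3, 0.5]
width: 66.0
t 22.72 p [545.1 239.8 210.9] rv [-3.125e+00  3.250e-01  3.000e-03] f [-0.2  0.3  0.5] w 66.0 q [0.39 0.4  1.71 0.   1.03 0.6 ]
[[ 0.979 -0.206 -0.002]
 [-0.206 -0.979  0.   ]
 [-0.002  0.    -1.   ]]
target [545.3, 241, 163] tool shift [ 0.1 -1.2 47.9] len 47.9
turn [0.    0.002 0.02 ]
0.96 [540.2 240.9 171.4]
```

View pics/w14.png

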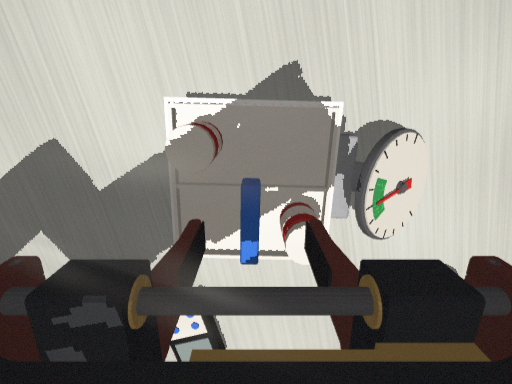

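View pics/s14.png

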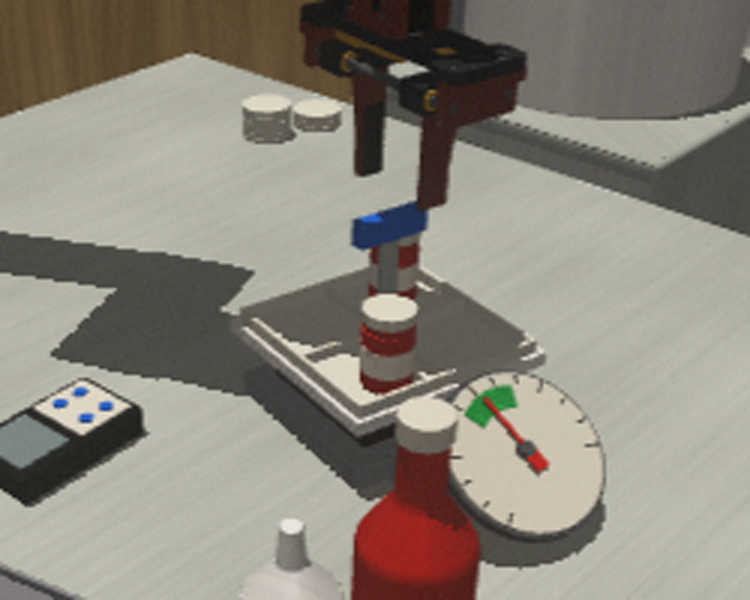

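```bash

python3 -m handwheel '[[[0,0.002,0.02],[-1,0,5],0.75],[[0,0,0],[-1,-1,10],0.75],[[0,0,0],[0,0,12],0.75],[[0,0,0],[0,0,10],0.75],[[0,0,0],[0,0,5],0.75],[[0,0,0],[0,0,2],0.75],[[0,0,0],[0,0,0],0.75],[[0,0,0],[0,0,0],0.75],[[0,0,0],[0,0,0],0.75],[[0,0,0],[0,0,0],0.75]]'
python3 - <<'E'
from h import *
go([544,241,162],-13)
p=ctrl.get_image("wrist"); save(p,"w15.png")
E
```

```text
t: 23.7
ee_pos: [543.0, 241.4, 161.8]
orientation: [3.121, -0.36, 0.0]
ft_force: [0.2, -0.0, -0.5]
width: 65.9
t 23.7 p [543.  241.4 161.8] rv [ 3.121 -0.36   0.   ] f [ 0.2 -0.  -0.5] w 65.9 q [ 0.4   0.46  1.75 -0.    0.93  0.63]
[[ 0.974 -0.228  0.   ]
 [-0.228 -0.974 -0.   ]
 [ 0.     0.    -1.   ]]
target [544, 241, 162] tool shift [ 1.1  0.1 -0.2] len 1.1
turn [ 0.    -0.    -0.003]
```

View pics/w15.png

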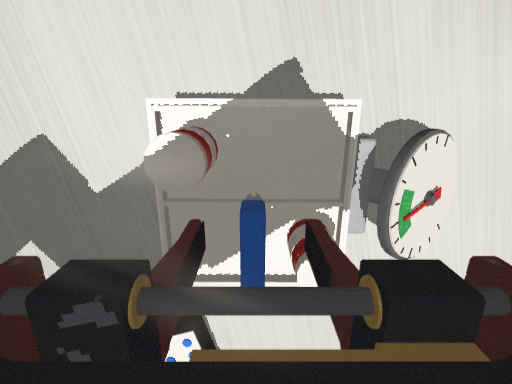

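```bash

python3 -m handwheel '[[[0,0,0],[0,0,0],0.5],[[0,0,0],[0,0,0],0.3],[[0,0,0],[0,0,0],0.2],[[0,0,0],[0,0,0],0.1],[[0,0,0],[0,0,0],0],[[0,0,0],[0,0,0],0],[[0,0,0],[0,0,0],0],[[0,0,0],[0,0,0],0],[[0,0,0],[0,0,0],0],[[0,0,0],[0,0,0],0]]'
python3 - <<'E'
from h import *
go([544,241,162],-13)
p=ctrl.get_image("wrist"); save(p,"w16.png")
p=ctrl.get_image("scene"); save(p,"s16.png",(180,60,430,260),3)
E
```

```text
t: 24.58
ee_pos: [543.2, 241.8, 163.3]
orientation: [-3.12, 0.36, -0.002]
ft_force: [-0.0, -0.1, -0.0]
width: 14.3
t 24.58 p [543.2 241.8 163.3] rv [-3.12e+00  3.60e-01 -2.00e-03] f [-0.  -0.1 -0. ] w 14.3 q [0.4  0.46 1.75 0.   0.93 0.63]
[[ 0.974 -0.228  0.002]
 [-0.228 -0.974  0.001]
 [ 0.001 -0.001 -1.   ]]
target [544, 241, 162] tool shift [0.9 0.6 1.3] len 1.7
turn [-0.001 -0.001 -0.003]
```

View pics/w16.png

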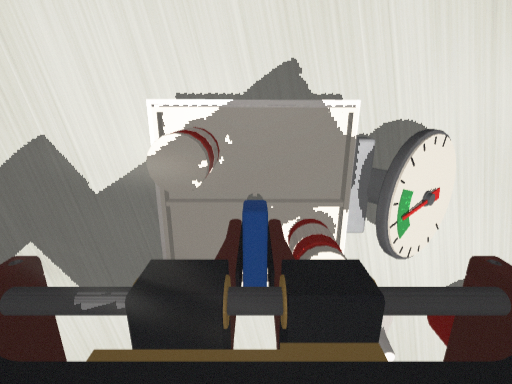

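View pics/s16.png

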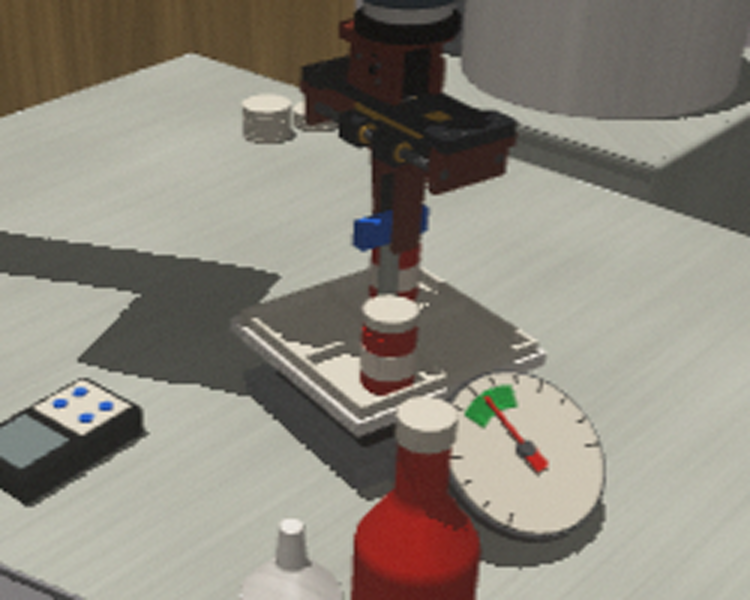

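The handle is gripped (width 14.3 mm) and the needle is still in the zone. Lifting gently, straight up.

```bash

python3 -m handwheel '[[[0,0,0],[0,0,-2],0],[[0,0,0],[0,0,-4],0],[[0,0,0],[0,0,-6],0],[[0,0,0],[0,0,-8],0],[[0,0,0],[0,0,-9],0],[[0,0,0],[0,0,-9],0],[[0,0,0],[0,0,-9],0],[[0,0,0],[0,0,-8],0],[[0,0,0],[0,0,-4],0],[[0,0,0],[0,0,-1],0]]'
python3 - <<'E'
from h import *
go([543.2,241.8,290],-13)
p=ctrl.get_image("scene"); save(p,"s17.png",(180,60,430,260),3)
E
```

```text
t: 25.52
ee_pos: [541.5, 240.8, 227.9]
orientation: [3.12, -0.36, -0.003]
ft_force: [0.2, 0.2, -5.5]
width: 14.2
t 25.52 p [541.5 240.8 227.9] rv [ 3.12e+00 -3.60e-01 -3.00e-03] f [ 0.2  0.2 -5.5] w 14.2 q [ 0.4   0.38  1.7  -0.    1.06  0.63]
[[ 0.974 -0.228 -0.002]
 [-0.228 -0.974 -0.001]
 [-0.002  0.002 -1.   ]]
target [543.2, 241.8, 290] tool shift [  1.3  -1.3 -62.1] len 62.2
turn [ 0.002  0.002 -0.003]
```

View pics/s17.png

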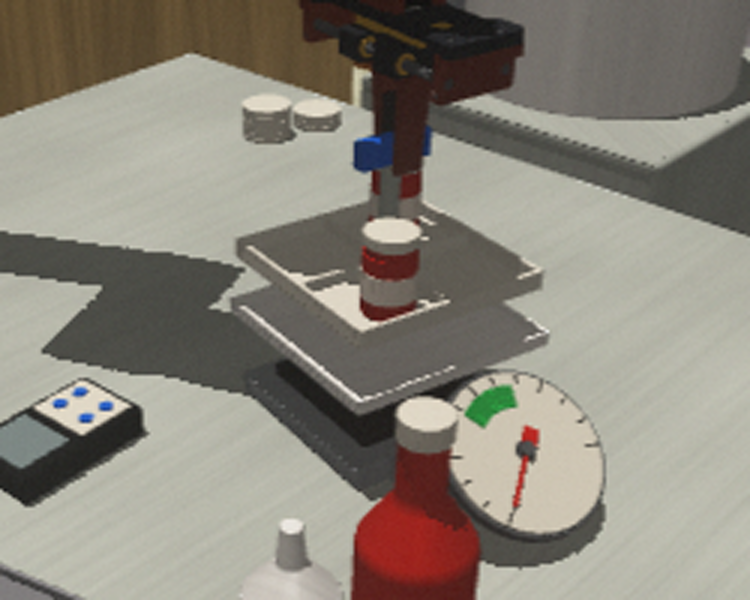

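The carrier is hanging level and clear of the pan. Lifting further.

```bash

python3 -m handwheel '[[[0,0,0],[0,0,-3],0],[[0,0,0],[0,0,-6],0],[[0,0,0],[0,0,-9],0],[[0,0,0],[0,0,-10],0],[[0,0,0],[0,0,-10],0],[[0,0,0],[0,0,-10],0],[[0,0,0],[0,0,-8],0],[[0,0,0],[0,0,-4],0],[[0,0,0],[0,0,-1],0],[[0,0,0],[0,0,0],0]]'
python3 -m handwheel '[[[0,0,0],[0,0,0],0],[[0,0,0],[0,0,0],0],[[0,0,0],[0,0,0],0],[[0,0,0],[0,0,0],0],[[0,0,0],[0,0,0],0],[[0,0,0],[0,0,0],0],[[0,0,0],[0,0,0],0],[[0,0,0],[0,0,0],0],[[0,0,0],[0,0,0],0],[[0,0,0],[0,0,0],0]]'
python3 - <<'E'
from h import *
go([543.2,241.8,295],-13)
p=ctrl.get_image("scene"); save(p,"s18.png",s=1.5)
for q in ["handle","jar1_mid","jar3_mid","bottle","meter","funnel"]:
  for d in ctrl.spot_point(p,q)[:4]:
    w=cam2w(p,d["position"]); print(q,round(d["score"],2),np.round(w,1))
E
```

```text
t: 26.4
ee_pos: [541.3, 240.7, 295.6]
orientation: [3.119, -0.36, -0.004]
ft_force: [-0.1, -0.1, -6.1]
width: 14.6
t: 27.23
ee_pos: [540.0, 240.2, 292.8]
orientation: [3.117, -0.36, -0.01]
ft_force: [0.5, 1.0, -5.9]
width: 14.3
t 27.23 p [540.  240.2 292.8] rv [ 3.117 -0.36  -0.01 ] f [ 0.5  1.  -5.9] w 14.3 q [ 0.4   0.31  1.64 -0.    1.19  0.63]
[[ 0.974 -0.228 -0.007]
 [-0.228 -0.974 -0.003]
 [-0.006  0.005 -1.   ]]
target [543.2, 241.8, 295] tool shift [ 2.7 -2.3 -2.2] len 4.2
turn [ 0.005  0.006 -0.003]
handle 0.66 [544.5 241.2 300.8]
jar1_mid 0.57 [582.9 186.7 235.5]
jar3_mid 0.45 [496.4 291.  233.9]
bottle 0.74 [766.  -13.2   3.8]
bottle 0.65 [582.8 185.  231.9]
meter 0.59 [ 3.915e+02  6.800e+00 -3.000e-01]
funnel 0.72 [651.9   9.6  -1.1]
```

View pics/s18.png

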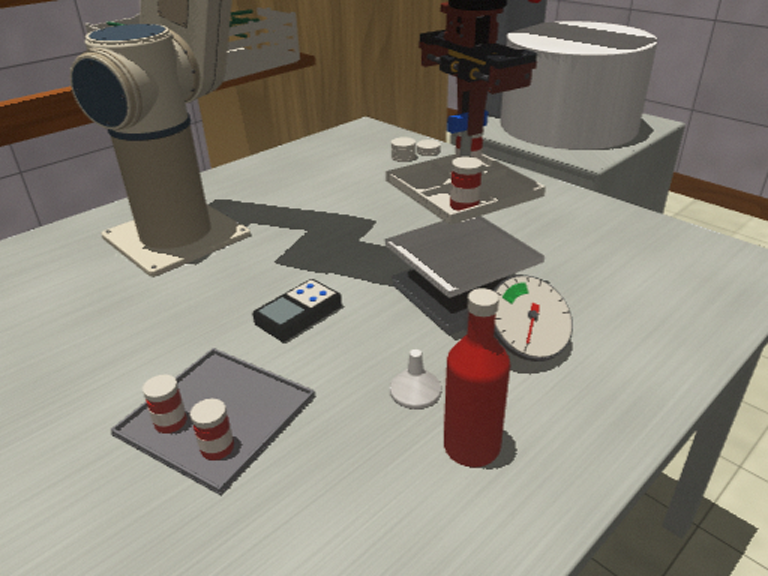

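```bash
python3 - <<'E'
from h import *
state(); print(ctrl.close_job()); state()
E
```

```text
t 27.58 p [540.1 240.2 292.9] rv [ 3.117 -0.36  -0.01 ] f [ 0.3  0.1 -5.7] w 14.8 q [ 0.4   0.31  1.64 -0.    1.19  0.63]
[[ 0.974 -0.228 -0.007]
 [-0.228 -0.974 -0.003]
 [-0.006  0.005 -1.   ]]
the job is handed in; nothing more can be done
None
the job is handed in; nothing more can be done
```

The job is handed in at t ≈ 27.6 s of the 72 s allowed, with the carrier held in the air. No verdict was reported.

- **Loading:** I stood two jars (jar1 and jar3) in diagonally opposite compartments of the carrier. The needle came to rest near the middle of the green zone in both the scene and top pictures, and was still there after I gripped the handle. After one jar it was clearly short of the zone.
- **Lift:** I gripped the blue handle and lifted the carrier straight up. Its underside is about 11 cm above the pan.
- **Last checks:**
  - The grip width was 14–15 mm on a 14 mm bar, and the load at the wrist was about 5.9 N, which matches the carrier plus two jars.
  - The gripper is tilted about 0.5° and both jars stand upright.
  - The other two jars are still standing in the tray. The bottle, meter and funnel measure where they started, within the measuring error.
- **Small flaw:** the tool drifted about 3 mm during the last idle rows before it held steady. No check failed.

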